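# Put the clay flower away in the drying box

### The arm

A 7-joint arm with a two-finger parallel gripper is mounted at the origin on the work surface. World frame = base frame: x ahead of the robot, y to its left, z up, the work surface at z = 0. Lengths are in m, angles in rad, forces in N, time in s.
With the tool pointing down it reaches from about 0.35 to 0.9 m from the base axis. Payload 8.1 kg.
Tool frame: the origin (TCP) lies midway between the tips of the shut fingers; the grasp point (between the pads) lies 19 mm behind it; z points along the fingers, y is the direction in which the jaws open and shut (so a half turn about z gives the same grasp; the last joint's range is limited). The gripper opens to 92 mm and grips with 3 to 60 N. Pads are 19 mm wide; open, the fingers measure 130 mm over their backs; the gripper's body (75 mm by 190 mm) begins 47 mm behind the grasp point.
Start: joints at [-1.216, 0.434, 0.025, 1.573, -0.012, 1.134, -0.075], TCP at [0.276, 0.561, 0.227] pointing down, gripper open.
Joint ranges: [-2.62, 2.62], [-0.44, 2.09], [-1.27, 1.32], [0.08, 2.57], [-1.32, 4.46], [0.12, 2], [-2.74, 2.74]. Speed limits (rad/s): [2.22, 2.22, 3.01, 3.01, 3.14, 3.14, 3.14].

### API

Orientations are given as a rotation vector (axis times angle).
In Python, from cell import observe, get_image, ticket gives the robot as it stands.
- The arm moves only by the shell command python3 -m jog 'ROWS' [OPENING] [FORCE]. ROWS is JSON, a list of rows, each a list of 4 numbers: the shift along the tool's x, y, z in m, then the turn about the tool's z in rad. In form: [[x, y, z, twist], ...]. A call has 1 to 8 rows; each row shifts and turns the pose as measured when the row begins, along the tool's axes as they then stand; what a row does not reach is not made up. A row lasts 1/10 s, in which the tool goes at most 50 mm and 8.59 degrees, less where a joint would pass 70% of its speed; a pose out of reach is approached as far as the arm can. A call is refused whole if a number of a shift passes 0.05 or a number of a turn 0.15, either way. A call with a gripper value outside its range is refused whole. OPENING is the gripper's target within -1 to 1 (shut at 1, half-way at 0, fully open at -1), set as the call begins (- or left out, the last holds). The fingers move at their own pace and stop on an object; FORCE is the grip in N (left out, the last holds). Time passes only in rows, so rows that do not move let the fingers close. It gives the time, the measured TCP pose, the force and the opening at its end, in the units of the state.
- observe(): the state, without advancing time (a new reading comes with each control period).
- get_image(name): name is "scene" or "side" or "wrist"; returns a dict with "img" (420x560x3 uint8, red, green, blue), "intrinsics" (3x3 intrinsics, pixels), "D" ([k1, k2, p1, p2, k3] as OpenCV has them; the pictures are not rectified), "rvec" (rotation vector, rad) and "tvec" (3), from world to camera coordinates, as OpenCV has them. Camera axes: x right, y down, z forward; pixel columns grow to the right and rows downward; lengths in m; the calibration is good to about 2 mm. A picture is of the moment at which its call begins. There is no depth.
- ticket.sign_off(): hands the job in, once; it reports no verdict.
The state is a dict: "clock": time; "joints": joint angles; "dq": joint speeds; "joint_efforts": joint torques, N m; "position": TCP position; "ee_rot": TCP orientation; "force": force on the tool from outside, world axes, zero at the start; "ft_torque": the same for the moment, N m; "width": opening from 0.0 (shut) to 1.0 (fully open).
Only numpy, scipy, OpenCV 4.12 (cv2) and the standard library are available. Lean on these libraries where they do the work, as an engineer would, in place of code of your own. Each camera call takes 0.05 s, during which the arm holds its last target. There are 200 camera calls.

### The job

Put the clay flower away to dry: with the fingertips, push the white plaster bat it lies on along the porch until the bat is wholly inside the drying box, then push the blue door fully shut from its outer side. Nothing is to be gripped or lifted: the bat stays flat on the board, the flower stays untouched in its place on the bat, the door is not pinched, and everything else on the table and on the box is left where it is.

Things in the scene. Friction and masses are not known exactly. Their poses are not given: they have to be found in the camera images.
- box: low wooden drying box, fixed. Base board 400 x 230 mm, 10 mm thick: from x=-220 mm to the opening at x=0 an open porch, behind it the box's floor. Origin: on the table, under the middle of the opening; x points into the box, y left as seen from the porch, z up. Box 180 mm deep, back wall's inner face at x=170; side walls 12 mm thick, opening 206 mm wide, 10 to 60 mm high
- roof_edge (a point): middle of the roof's front top edge, at x=50 mm in the box's frame, 70 mm above the table; the roof (60 to 70 mm high) reaches from here to the back. Between the opening (x=0) and this edge the top is open over the full width, so fingers pointing down can follow into the box as far as this edge
- bat: white plaster bat (flat slab), loose, 120 mm long (its x, into the box), 110 mm wide (y), 18 mm thick, about 0.35 kg, lying on the porch before the opening, its x roughly along the box's x. Origin: centre of its underside, 10 mm above the table. It slides when pushed on its edge
- ornament: soft dark grey clay flower with one leaf, loose, on the middle of the bat: 68 mm disc, leaf to 57 mm from its origin along its x, 21 mm high, 0.1 kg. Origin: centre of its underside. It must not be touched
- door (a joint): angle of the box's blue door, rad: 0 = shut, grows as it opens, up to 2.3; at 1.57 it stands straight out along the porch's left edge. Upright hinge at the opening's left end (box +y). Swings with slight friction (under 1 N at the push point), stays where left. Panel 222 mm wide from the hinge, 12 to 58 mm above the table, 14 mm thick
- door_knob (a point): outer end of the small brass knob on the outer face, 200 mm from the hinge, 35 mm above the table, 16 mm in diameter, standing 20 mm out of the face. It need not be used
- door_hinge (a point): point on the door's hinge axis (box x=-7 mm, y=115 mm), 35 mm above the table, in the middle of the door's thickness (faces 7 mm to either side). Its frame turns with the door: from here the door runs along its -y, and its -x points out of the outer face
- door_push (a point): point on the blue outer face of the door, 130 mm from the hinge, 35 mm above the table: a good place to push. Same axes as door_hinge: push along its +x
- door_lining (a point): middle of the door's inner face, which has a white lining of 200 x 40 mm, 111 mm from the hinge, 35 mm above the table. Not to be pressed or pinched
- roof_jar: small terracotta-coloured jar with black lid, 44 mm diameter, 55 mm high, on the roof of the box. Origin: centre of its underside. Bystander
- modelling_tool: dark wooden modelling tool, about 150 mm long, 12 mm thick, lying on the table to the right of the porch. Origin: near its middle on the table. Bystander
- mug: white mug, 72 mm diameter, 80 mm high, to the right of the box. Origin: centre of its underside. Bystander
- brush: brush lying on the table far to the right. Origin at its underside. Bystander
- slip_jar: orange jar with white lid, 70 mm diameter, 100 mm high, on the right of the table. Origin: centre of its underside. Bystander
- mould: white plaster mould block, 90 x 80 x 35 mm, on the left of the table. Origin: centre of its underside. Bystander
- spare: a second, lighter grey clay flower lying on the left of the table. Origin: centre of its underside. Bystander
There are look-alikes about, which are no part of the job. Leave any black or green look-alike of the bat alone.

How it is judged:
On the way, in this order (a step that is already met when the one before it is completed fails the run):
1. the bat is wholly inside the box while the door is still open (x of bat in the frame of box above 0.056 m and y of bat in the frame of box between -0.06 and 0.06 m and value of joint door above 0.1 rad), for 0.1 s.
2. the door is shut (value of joint door below 0.05 rad), for 0.2 s.
At the end, for the whole second after the job is handed in: The bat lies flat in the box, its centre at least 56 mm behind the front plane and within 60 mm of the middle; the door is within 0.05 rad of shut; the flower lies flat on the bat within 20 mm of its centre; all is at rest (x of bat in the frame of box above 0.056 m and y of bat in the frame of box between -0.06 and 0.06 m and value of joint door below 0.05 rad and height (world z) of bat between 0.006 and 0.014 m and angle between bat's own z axis and vertical below 0.05 rad and horizontal distance between ornament and bat below 0.02 m and z of ornament in the frame of bat between 0.014 and 0.022 m and linear speed of bat below 0.01 m/s and velocity of joint door below 0.05 rad/s); the robot touches nothing.
It fails at once if the bat is lifted more than 10 mm or tipped more than 0.15 rad (height (world z) of bat above 0.02 m or angle between bat's own z axis and vertical above 0.15 rad).
It fails at once if the robot touches the clay flower (contact force between any of the fingers, the arm and ornament above 1 N).
It fails at once if the flower slips more than 20 mm off the bat's centre (horizontal distance between ornament and bat above 0.02 m).
It fails at once if the door is pinched (fingers press on its inner lining with more than 5 N) (contact force between the fingers and door_c1 above 5 N).
It fails at once if a bystander is moved more than 25 mm (distance of any of roof_jar, modelling_tool, mug, brush, slip_jar, mould, spare from where it was at the start of the episode above 0.025 m).
It also fails if it takes over 61 s, if anything falls off the work surface, if the arm or the gripper's body presses on something with over 40 N, if the wrist force passes 120 N, or if a joint passes its speed limit or range.

## Working session

There is one attempt and no reset: what is moved stays moved. The work goes in short steps, Python scripts to look and compute and a shell command to move; the robot and the scene stay as the last step left them, time stands still between calls to the robot, and variables do not carry over. Pictures are saved under pics/ and viewed, about 8 in all and at most 12, crops included, and the job is handed in when it is done.

```bash
mkdir -p pics
cat > h.py <<'E'
import numpy as np, cv2
from cell import observe, get_image, ticket
def snap(n,f=None):
    d=get_image(n)
    if f: cv2.imwrite(f'pics/{f}.png',cv2.cvtColor(d['img'],cv2.COLOR_RGB2BGR))
    return d
def ray(d,uv,z):
    uv=np.array(uv,float).reshape(-1,1,2)
    n=cv2.undistortPoints(uv,np.array(d['intrinsics']),np.array(d['D'],float)).reshape(-1,2)
    R=cv2.Rodrigues(np.array(d['rvec'],float))[0]; t=np.array(d['tvec'],float).ravel()
    c=-R.T@t; v=np.c_[n,np.ones(len(n))]@R
    return c+v*((z-c[2])/v[:,2])[:,None]
def proj(d,P):
    return cv2.projectPoints(np.array(P,float).reshape(-1,3),np.array(d['rvec'],float),np.array(d['tvec'],float),np.array(d['intrinsics']),np.array(d['D'],float))[0].reshape(-1,2)
def st():
    s=observe(); print({k:np.round(s[k],3).tolist() for k in ('clock','position','ee_rot','force','width','joints')}); return s
E
python3 - <<'E'
from h import *
a=snap('scene')['img'];b=snap('side')['img']
cv2.imwrite('pics/a.png',a[...,::-1]);cv2.imwrite('pics/b.png',b[...,::-1])
st()
E
```

```text
{'clock': 0.1, 'position': [0.276, 0.56, 0.226], 'ee_rot': [-0.713, -3.059, 0.002], 'force': [-0.436, -0.302, -0.025], 'width': 0.999, 'joints': [-1.216, 0.435, 0.025, 1.574, -0.012, 1.134, -0.075]}
```

View pics/a.png

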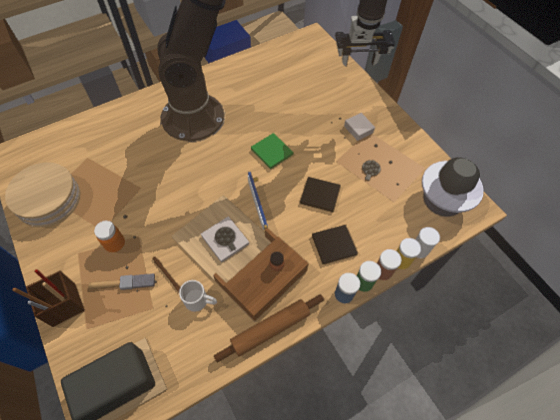

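View pics/b.png

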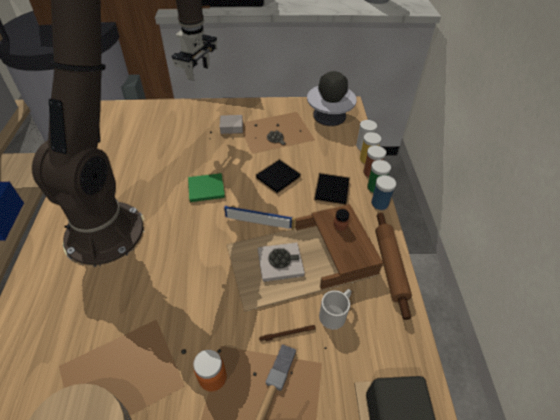

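Side view: the white bat with the dark flower is at (282,262), and scene shows it at (225,240). Things it could be mistaken for, in scene pixels: green slab (272,150), black slabs (320,193) and (334,244), white mould block (359,125), spare flower (371,168). The bat is the white slab on the porch with the dark flower. The blue door stands open, scene (258,200), side (258,217). Next, one close crop of both views.

Run:
```python
from h import *
a=cv2.imread('pics/a.png')[165:325,165:325];b=cv2.imread('pics/b.png')[190:320,220:390]
a=cv2.resize(a,(400*1,400),interpolation=cv2.INTER_CUBIC)  # x2.5
a=cv2.resize(cv2.imread('pics/a.png')[165:325,165:325],None,fx=3.6,fy=3.6,interpolation=cv2.INTER_CUBIC)
cv2.imwrite('pics/ca.png',a)
b=cv2.resize(b,None,fx=4.6,fy=4.6,interpolation=cv2.INTER_CUBIC)
cv2.imwrite('pics/cb.png',b)
```

```text
(no output)
```

View pics/cb.png

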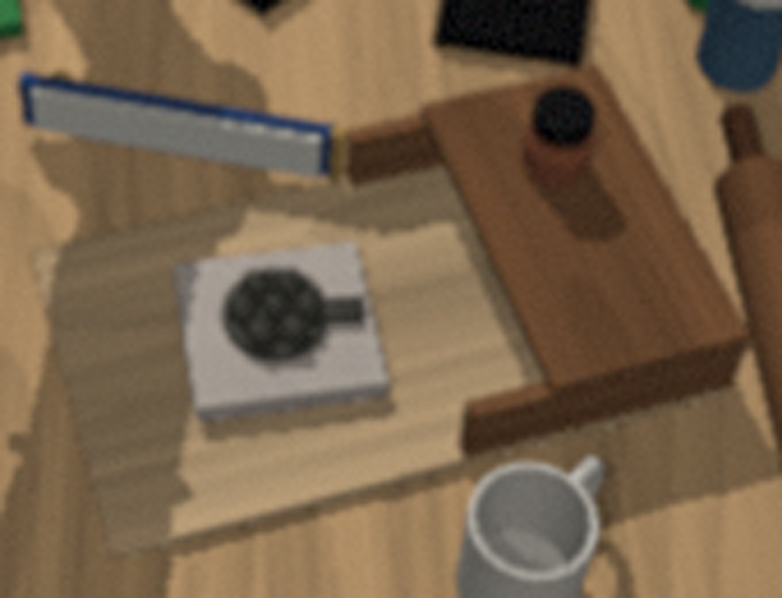

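View pics/ca.png

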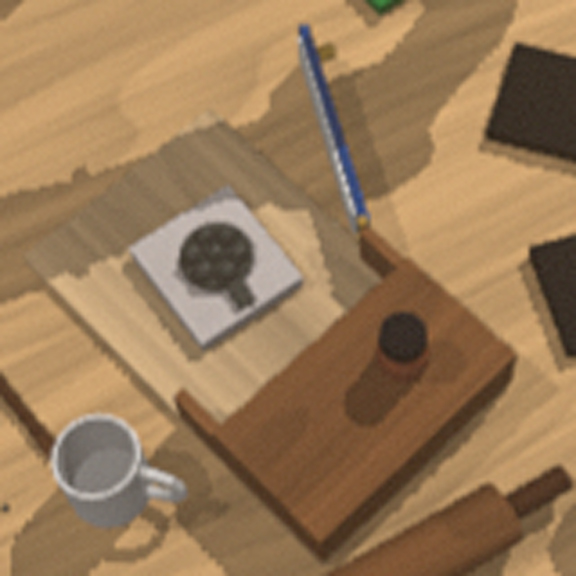

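The crops show the bat square and white with the dark flower, leaf towards the box, and the door open past 90° with the knob on the far side. Now I'll turn the corners into world positions, using both views.

Run:
```python
from h import *
S=snap('side');A=snap('scene')
g={'roof FL FR BR BL':(.07,[(425,105),(552,388),(745,335),(595,68)],[(400,262),(225,425),(320,553),(515,355)]),
'porch FL FR':(.01,[(55,255),(112,552)],[(213,115),(28,258)]),
'bat':(.028,[(178,268),(355,245),(387,385),(200,412)],[(225,190),(300,282),(205,345),(133,250)]),
'door end,hinge':(.058,[(25,78),(330,130)],[(303,28),(362,225)]),
'wallfront L R':(.06,[(345,135),(468,405)],[(365,228),(183,395)]),
'flower':(.04,[(275,315)],[(217,257)])}
for k,(z,s,a) in g.items():
    s=ray(S,np.array(s)/4.6+[220,190],z);a=ray(A,np.array(a)/3.6+165,z)
    print(k,'\n side',np.round(s[:,:2],3).tolist(),'\n scen',np.round(a[:,:2],3).tolist())
    m=(s+a)/2
    if k[:4] in('roof','bat'): 
        print(' mean',m.mean(0)[:2])
    if k[:4]=='roof':
        print(' yaw',[np.degrees(np.arctan2(*(v[1::-1]))) for v in (m[3]-m[0],m[2]-m[1])],'frontline', m[0]-m[1])
```

```text
roof FL FR BR BL 
 side [[0.657, 0.002], [0.712, -0.218], [0.833, -0.185], [0.775, 0.032]] 
 scen [[0.657, -0.002], [0.714, -0.202], [0.846, -0.185], [0.781, 0.038]]
 mean [ 0.7468951  -0.09008269]
 yaw [np.float64(16.079082601552745), np.float64(11.100165056764203)] frontline [-5.56571833e-02  2.09738833e-01 -5.55111512e-17]
porch FL FR 
 side [[0.41, -0.071], [0.452, -0.285]] 
 scen [[0.405, -0.063], [0.458, -0.28]]
bat 
 side [[0.492, -0.096], [0.607, -0.081], [0.62, -0.187], [0.505, -0.203]] 
 scen [[0.495, -0.094], [0.612, -0.079], [0.624, -0.18], [0.508, -0.194]]
 mean [ 0.55778747 -0.13925057]
door end,hinge 
 side [[0.389, 0.043], [0.594, -0.008]] 
 scen [[0.39, 0.047], [0.604, -0.01]]
wallfront L R 
 side [[0.603, -0.014], [0.663, -0.222]] 
 scen [[0.609, -0.009], [0.669, -0.219]]
flower 
 side [[0.552, -0.142]] 
 scen [[0.559, -0.133]]
```

Box yaw is about 14.5°, with its origin at about (0.638,-0.118). The bat is at box x≈-0.083, y≈0, turned about -7° in the box. The door is at about 2.08 rad. I'll push with the jaws half open, jaw axis along box y.

```bash
python3 -m jog '[[0,0,0,-0.14],[0,0,0,-0.14],[0,0,0,-0.14],[0,0,0,-0.14],[0,0,0,-0.14],[0,0,0,-0.01]]' 0 10; python3 -m jog '[[0,-0.04,0,0],[0,-0.05,0,0],[0,-0.05,0,0],[0,-0.05,0,0],[0,-0.05,0,0],[0,-0.05,0,0],[0,-0.05,0,0],[0,-0.05,0,0]]'; python3 -m jog '[[0,-0.05,0,0],[0,-0.05,0,0],[0,-0.05,0,0],[0,-0.05,0,0],[0,-0.05,0,0],[0,-0.02,0,0],[0,0,0,0]]'
```

```text
clock: 0.8
position: [0.2757, 0.5595, 0.2248]
ee_rot: [0.437, -3.109, 0.005]
force: [-1.3, -0.6, -0.0]
width: 0.534
clock: 1.6
position: [0.3759, 0.1854, 0.2233]
ee_rot: [0.4, -3.113, -0.003]
force: [0.8, -0.0, 0.0]
width: 0.498
clock: 2.3
position: [0.4406, -0.0847, 0.2245]
ee_rot: [-0.337, 3.12, 0.004]
force: [0.2, 0.8, -0.4]
width: 0.499
```

```bash
python3 -m jog '[[0,-0.05,0,-0.04],[0,-0.032,0,0],[0,0,0.05,0],[0,0,0.05,0],[0,0,0.04,0],[0,0,0,0]]'
python3 - <<'E'
from h import *
s=st()
w=snap('side','c1');cv2.imwrite('pics/c1.png',cv2.resize(w['img'][150:320,200:400,::-1],None,fx=3.4,fy=3.4,interpolation=cv2.INTER_CUBIC))
p=s['position']; print(proj(w,[p])[0])
E
```

```text
clock: 2.9
position: [0.4639, -0.1582, 0.0825]
ee_rot: [-0.379, 3.107, 0.006]
force: [-0.3, 0.9, 0.4]
width: 0.501
{'clock': 2.9, 'position': [0.464, -0.158, 0.083], 'ee_rot': [-0.379, 3.107, 0.006], 'force': [-0.283, 0.948, 0.42], 'width': 0.501, 'joints': [0.0, 0.404, 0.292, 2.085, -0.197, 0.668, 2.238]}
[248.04826411 255.32659576]
```

View pics/c1.png

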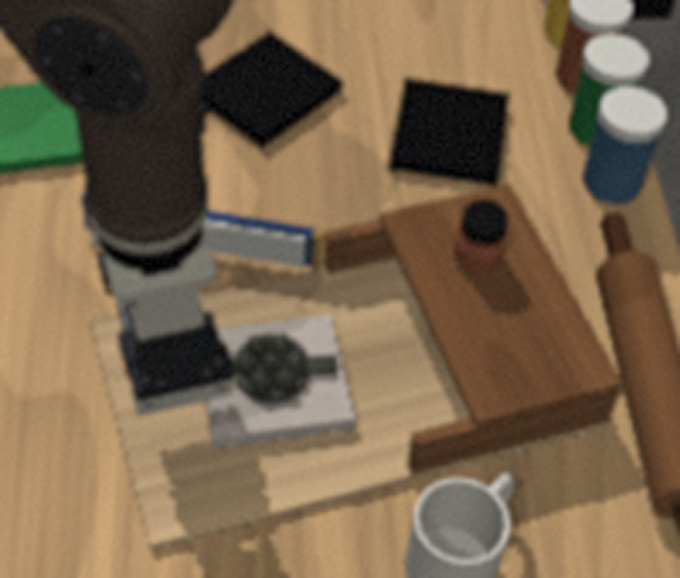

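The gripper is behind the bat's rear edge, between the door and the mug, and clear of both. Lowering now, then a slow push.

```bash
python3 -m jog '[[0,0,0.03,0],[0,0,0.025,0],[0,0,0.01,0],[0,0,0,0]]'; python3 -m jog '[[-0.007,0,0,0],[-0.007,0,0,0],[-0.007,0,0,0],[-0.007,0,0,0],[-0.007,0,0,0],[-0.007,0,0,0],[-0.007,0,0,0],[-0.007,0,0,0]]'
```

```text
clock: 3.35
position: [0.4733, -0.1565, 0.0264]
ee_rot: [-0.376, 3.093, 0.002]
force: [0.3, -0.1, -0.1]
width: 0.5
clock: 4.15
position: [0.5356, -0.1418, 0.0341]
ee_rot: [-0.374, 3.086, 0.0]
force: [-0.6, 0.5, -0.7]
width: 0.504
```

Z rose unexpectedly, so I'm looking before moving further.

Run:
```python
from h import *
s=st()
w=snap('side');a=snap('wrist')
i=cv2.resize(w['img'][220:300,230:330,::-1],None,fx=4,fy=4,interpolation=cv2.INTER_CUBIC)
j=cv2.resize(a['img'][...,::-1],None,fx=.71,fy=.76)[:320]
cv2.imwrite('pics/d.png',np.hstack([i,j]))
```

```text
{'clock': 4.15, 'position': [0.536, -0.142, 0.034], 'ee_rot': [-0.374, 3.086, 0.0], 'force': [-0.622, 0.456, -0.737], 'width': 0.504, 'joints': [-0.017, 0.551, 0.257, 1.985, -0.256, 0.604, 2.223]}Traceback (most recent call last):
  File "<stdin>", line 6, in <module>
    return _nx.concatenate(arrs, 1, dtype=dtype, casting=casting)
           ~~~~~~~~~~~~~~~^^^^^^^^^^^^^^^^^^^^^^^^^^^^^^^^^^^^^^^
ValueError: all the input array dimensions except for the concatenation axis must match exactly, but along dimension 0, the array at index 0 has size 320 and the array at index 1 has size 319
```

Run:
```python
from h import *
w=snap('side');a=snap('wrist')
i=cv2.resize(w['img'][220:300,230:330,::-1],(400,320),interpolation=cv2.INTER_CUBIC)
j=cv2.resize(a['img'][...,::-1],(400,300));j=cv2.copyMakeBorder(j,0,20,0,0,0)
cv2.imwrite('pics/d.png',np.hstack([i,j]))
```

```text
(no output)
```

View pics/d.png

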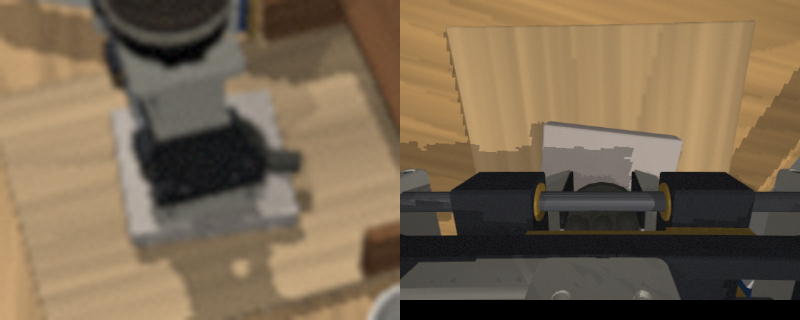

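The fingers are too high: they passed over the bat's rear edge and stand against the flower, which has moved a little. The bat hasn't moved. I'll back off gently and measure, using a helper that converts box/world shifts into tool axes with the real tilt.

```bash
cat >> h.py <<'E'
from scipy.spatial.transform import Rotation as Ro
Y=np.radians(14.5);O=np.array([.638,-.118,0]);B=np.array([[np.cos(Y),-np.sin(Y),0],[np.sin(Y),np.cos(Y),0],[0,0,1]])
def tool(dbox): # box-frame shift -> tool axes
    return np.round(Ro.from_rotvec(observe()['ee_rot']).inv().apply(B@np.array(dbox)),4)
def boxp(p): return np.round(B.T@(np.array(p)-O),4)
E
python3 - <<'E'
from h import *
s=observe();R=Ro.from_rotvec(s['ee_rot']).as_matrix();print(R.round(3));print(boxp(s['position']))
print(tool([-.01,0,.0]),tool([0,0,.01]))
E
```

```text
[[-0.97  -0.239  0.033]
 [-0.239  0.971  0.004]
 [-0.033 -0.004 -0.999]]
[-0.1056  0.0025  0.0341]
[ 0.01   -0.0001 -0.0003] [-0.0003 -0.     -0.01  ]
```

```bash
python3 -m jog '[[0.01,0,-0.002,0],[0.015,0,-0.005,0],[0.02,0,-0.01,0],[0.02,0,-0.01,0],[0.01,0,-0.01,0],[0,0,0,0]]'
python3 - <<'E'
from h import *
s=st();print(boxp(s['position']))
w=snap('side');a=snap('scene')
i=cv2.resize(w['img'][220:300,230:330,::-1],(400,320),interpolation=cv2.INTER_CUBIC)
j=cv2.resize(a['img'][200:280,180:280,::-1],(400,320),interpolation=cv2.INTER_CUBIC)
cv2.imwrite('pics/e.png',np.hstack([i,j]))
E
```

```text
clock: 4.95
position: [0.45, -0.1626, 0.07]
ee_rot: [-0.369, 3.09, 0.001]
force: [0.7, -0.3, -0.1]
width: 0.498
{'clock': 4.95, 'position': [0.45, -0.163, 0.07], 'ee_rot': [-0.369, 3.09, 0.001], 'force': [0.694, -0.335, -0.113], 'width': 0.498, 'joints': [0.025, 0.402, 0.283, 2.137, -0.217, 0.601, 2.271]}
[-0.1932  0.0039  0.07  ]
```

View pics/e.png

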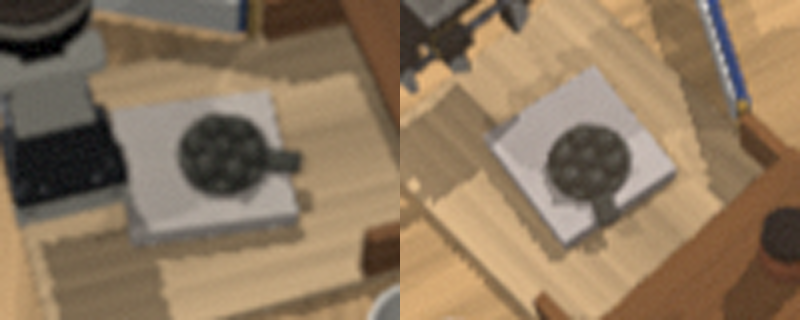

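Run:
```python
from h import *
S=snap('side');A=snap('scene')
for d,o,f,c in((S,(230,220),(224,154),[(113,110),(270,92),(298,215),(133,234)]),(A,(180,200),(188,162),[(192,68),(275,172),(170,244),(88,133)])):
    fl=ray(d,np.array(f)/4+o,.043)[0]; b=ray(d,np.array(c)/4+o,.028)
    r=boxp(fl)-boxp(b.mean(0)); print('flower-bat',r[:2],np.hypot(*r[:2]),'bat',boxp(b.mean(0)),[boxp(p)[:2].tolist() for p in b])
```

```text
flower-bat [ 0.0126 -0.008 ] 0.01492514656544451 bat [-0.085  -0.0008  0.028 ] [[-0.1366, 0.0608], [-0.0195, 0.0444], [-0.0342, -0.0628], [-0.1499, -0.0457]]
flower-bat [ 0.0165 -0.0053] 0.01733032025093593 bat [-0.0811  0.0037  0.028 ] [[-0.1339, 0.0623], [-0.0152, 0.0463], [-0.0273, -0.0553], [-0.1479, -0.0385]]
```

The flower sits about 15–17 mm off the bat's centre. That is inside the 20 mm limit, but I did touch it and can't tell how hard. I'll carry on, checking height before pushing.

```bash
python3 -m jog '[[0.001,0,0.03,0],[0.001,0,0.02,0],[0,0,0.006,0],[0,0,0,0]]'; python3 -c "
from h import *
s=st();print(boxp(s['position']),tool([0,0,-.01]))"
```

```text
clock: 5.55
position: [0.4556, -0.1612, 0.0105]
ee_rot: [-0.377, 3.087, 0.0]
force: [0.2, 0.3, 4.9]
width: 0.5
{'clock': 5.55, 'position': [0.456, -0.161, 0.01], 'ee_rot': [-0.377, 3.087, 0.0], 'force': [0.236, 0.331, 4.866], 'width': 0.5, 'joints': [0.071, 0.515, 0.222, 2.165, -0.276, 0.458, 2.324]}
[-0.1874  0.0038  0.0105] [0.0003 0.     0.01  ]
```

```bash
python3 -m jog '[[0,0,-0.005,0],[0,0,0,0]]'; python3 -m jog '[[-0.004,0,0,0],[-0.004,0,0,0],[-0.004,0,0,0],[0,0,0,0]]'; python3 -c "
from h import *
s=st();print(boxp(s['position']))"
```

```text
clock: 5.75
position: [0.456, -0.1611, 0.0164]
ee_rot: [-0.377, 3.087, 0.0]
force: [-0.4, 0.0, 0.1]
width: 0.497
clock: 6.15
position: [0.4703, -0.1578, 0.0188]
ee_rot: [-0.378, 3.083, -0.001]
force: [0.4, 0.7, -0.2]
width: 0.497
{'clock': 6.15, 'position': [0.47, -0.158, 0.019], 'ee_rot': [-0.378, 3.083, -0.001], 'force': [0.445, 0.684, -0.248], 'width': 0.497, 'joints': [0.049, 0.511, 0.234, 2.134, -0.27, 0.49, 2.304]}
[-0.1723  0.0034  0.0188]
```

```bash
python3 -m jog '[[-0.004,0,0.002,0],[-0.004,0,0.001,0],[-0.004,0,0.0005,0],[-0.004,0,0.0005,0],[0,0,0,0]]'; python3 -c "
from h import *
s=st();print(boxp(s['position']))"
```

```text
clock: 6.65
position: [0.4864, -0.1539, 0.0147]
ee_rot: [-0.377, 3.085, -0.001]
force: [0.4, 0.0, 0.8]
width: 0.497
{'clock': 6.65, 'position': [0.486, -0.154, 0.015], 'ee_rot': [-0.377, 3.085, -0.001], 'force': [0.398, 0.008, 0.805], 'width': 0.497, 'joints': [0.035, 0.535, 0.235, 2.101, -0.273, 0.502, 2.289]}
[-0.1557  0.0032  0.0147]
```

```bash
python3 -m jog '[[-0.004,0,0.0003,0],[-0.004,0,0.0003,0],[-0.004,0,0.0003,0],[-0.004,0,0.0003,0],[-0.004,0,0.0003,0]]'; python3 -c "
from h import *
s=st();print(boxp(s['position']))"
```

```text
clock: 7.15
position: [0.5052, -0.1496, 0.0135]
ee_rot: [-0.375, 3.088, -0.0]
force: [-3.5, -0.4, 2.3]
width: 0.5
{'clock': 7.15, 'position': [0.505, -0.15, 0.014], 'ee_rot': [-0.375, 3.088, -0.0], 'force': [-3.523, -0.386, 2.279], 'width': 0.5, 'joints': [0.016, 0.556, 0.241, 2.06, -0.274, 0.526, 2.269]}
[-0.1365  0.0027  0.0135]
```

Pushing at 3.5 N with z 0.0135, so the contact is on the bat's edge. Continuing.

```bash
python3 -m jog '[[-0.004,0,0,0],[-0.005,0,0,0],[-0.005,0,0,0],[-0.005,0,0,0],[-0.005,0,0,0],[-0.005,0,0,0]]'; python3 -c "
from h import *
s=st();print(boxp(s['position']))"
```

```text
clock: 7.75
position: [0.5359, -0.1407, 0.0139]
ee_rot: [-0.378, 3.088, 0.001]
force: [-1.5, -0.9, -0.7]
width: 0.498
{'clock': 7.75, 'position': [0.536, -0.141, 0.014], 'ee_rot': [-0.378, 3.088, 0.001], 'force': [-1.53, -0.892, -0.68], 'width': 0.498, 'joints': [-0.012, 0.585, 0.248, 1.992, -0.275, 0.566, 2.24]}
[-0.1045  0.0036  0.0139]
```

```bash
python3 -m jog '[[-0.005,0,0.0002,0],[-0.005,0,0.0002,0],[-0.005,0,0.0002,0],[-0.005,0,0.0002,0],[-0.005,0,0.0002,0],[-0.005,0,0.0002,0],[-0.003,0,0,0]]'
python3 - <<'E'
from h import *
s=st();print(boxp(s['position']))
w=snap('side');a=snap('scene')
i=cv2.resize(w['img'][210:300,240:350,::-1],(391,320),interpolation=cv2.INTER_CUBIC)
j=cv2.resize(a['img'][190:290,185:295,::-1],(352,320),interpolation=cv2.INTER_CUBIC)
cv2.imwrite('pics/f.png',np.hstack([i,j]))
E
```

```text
clock: 8.45
position: [0.5707, -0.1321, 0.0139]
ee_rot: [-0.378, 3.089, 0.001]
force: [-2.1, 0.6, -0.7]
width: 0.5
{'clock': 8.45, 'position': [0.571, -0.132, 0.014], 'ee_rot': [-0.378, 3.089, 0.001], 'force': [-2.114, 0.624, -0.732], 'width': 0.5, 'joints': [-0.037, 0.622, 0.255, 1.913, -0.276, 0.612, 2.209]}
[-0.0687  0.0032  0.0139]
```

View pics/f.png

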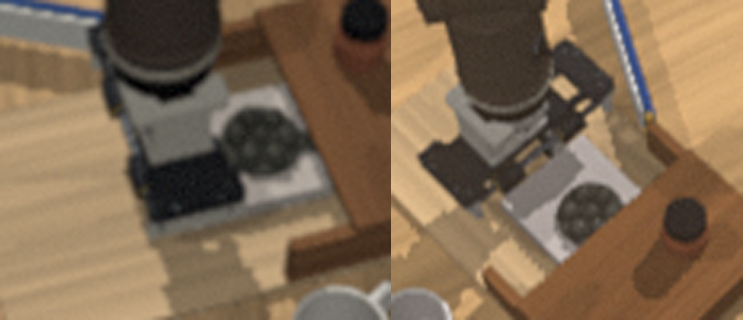

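The bat moves squarely and the flower rides along with it. About 73 mm remain.

```bash
python3 -m jog '[[-0.005,0,0.0001,0],[-0.005,0,0.0001,0],[-0.005,0,0.0001,0],[-0.005,0,0.0001,0],[-0.005,0,0.0001,0],[-0.005,0,0.0001,0],[-0.005,0,0.0001,0]]'; python3 -c "
from h import *
s=st();print(boxp(s['position']))"
```

```text
clock: 9.25
position: [0.6067, -0.1231, 0.0139]
ee_rot: [-0.378, 3.09, 0.001]
force: [-2.2, -0.7, 0.3]
width: 0.503
{'clock': 9.25, 'position': [0.607, -0.123, 0.014], 'ee_rot': [-0.378, 3.09, 0.001], 'force': [-2.169, -0.743, 0.311], 'width': 0.503, 'joints': [-0.06, 0.661, 0.263, 1.827, -0.277, 0.661, 2.179]}
[-0.0316  0.0029  0.0139]
```

```bash
python3 -m jog '[[-0.005,0,0.0001,0],[-0.005,0,0.0001,0],[-0.005,0,0.0001,0],[-0.005,0,0.0001,0],[-0.005,0,0.0001,0],[-0.005,0,0.0001,0],[-0.004,0,0,0],[-0.002,0,0,0]]'; python3 -c "
from h import *
s=st();print(boxp(s['position']))"
```

```text
clock: 10.05
position: [0.6455, -0.1131, 0.0141]
ee_rot: [-0.378, 3.089, 0.002]
force: [-1.2, 0.2, -0.9]
width: 0.498
{'clock': 10.05, 'position': [0.645, -0.113, 0.014], 'ee_rot': [-0.378, 3.089, 0.002], 'force': [-1.21, 0.152, -0.894], 'width': 0.498, 'joints': [-0.08, 0.704, 0.269, 1.731, -0.279, 0.715, 2.15]}
[0.0085 0.0029 0.0141]
```

TCP is at box x 0.0085, so the bat's centre should be near 0.078. Backing out, raising and closing the fingers.

```bash
python3 -m jog '[[0.015,0,-0.002,0],[0.03,0,-0.002,0],[0.02,0,-0.03,0],[0,0,-0.05,0],[0,0,-0.04,0]]'; python3 -m jog '[[0.01,0.05,0,0],[0.01,0.05,0,0],[0,0.05,0,0],[0,0.05,0,0],[0,0.03,0,0],[0,0,0,0]]' 1 10;  python3 - <<'E'
from h import *
s=st();print(boxp(s['position']))
w=snap('side');a=snap('scene')
i=cv2.resize(w['img'][180:300,210:370,::-1],(427,320),interpolation=cv2.INTER_CUBIC)
j=cv2.resize(a['img'][160:290,200:310,::-1],(271,320),interpolation=cv2.INTER_CUBIC)
cv2.imwrite('pics/g.png',np.hstack([i,j]))
E
```

```text
clock: 10.55
position: [0.5766, -0.1281, 0.1347]
ee_rot: [-0.381, 3.092, 0.004]
force: [0.9, 0.2, 0.2]
width: 0.5
clock: 11.15
position: [0.5093, 0.095, 0.144]
ee_rot: [-0.37, 3.067, 0.003]
force: [0.2, -0.5, 0.1]
width: 0.034
{'clock': 11.15, 'position': [0.509, 0.095, 0.144], 'ee_rot': [-0.37, 3.067, 0.003], 'force': [0.172, -0.514, 0.143], 'width': 0.034, 'joints': [-0.535, 0.329, 0.309, 1.999, -0.133, 0.781, 1.659]}
[-0.0713  0.2384  0.144 ]
```

View pics/g.png

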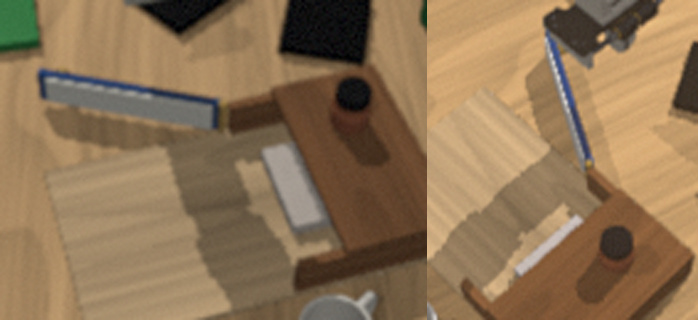

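The bat is inside and the door is still open; the flower is hidden under the roof. I'll measure the bat's rear edge and go down outside the door.

```bash
python3 -m jog '[[0.03,0,0.03,0],[0.005,0,0.04,0],[0,0,0.035,0],[0,0,0,0]]';  python3 - <<'E'
from h import *
s=st();print(boxp(s['position']))
w=get_image('side')
print([boxp(p) for p in ray(w,np.array([(262,152),(297,228)])*160/427+[210,180],.028)])
print('door',[boxp(p) for p in ray(w,np.array([(42,73),(217,101)])*160/427+[210,180],.058)])
E
```

```text
clock: 11.65
position: [0.4868, 0.0776, 0.0374]
ee_rot: [-0.349, 3.06, -0.003]
force: [0.1, -0.2, 0.7]
width: 0.003
{'clock': 11.65, 'position': [0.487, 0.078, 0.037], 'ee_rot': [-0.349, 3.06, -0.003], 'force': [0.056, -0.212, 0.717], 'width': 0.003, 'joints': [-0.463, 0.462, 0.246, 2.157, -0.215, 0.483, 1.741]}
[-0.0974  0.2272  0.0374]
[array([0.0187, 0.057 , 0.028 ]), array([ 0.0211, -0.0499,  0.028 ])]
door [array([-0.2003,  0.2163,  0.058 ]), array([-0.0162,  0.1194,  0.058 ])]
```

Bat rear edge is at x≈0.020, so its centre is at about (0.080, 0.003). Pushing the door along its arc now.

```bash
python3 -m jog '[[0.004,-0.010,0,0],[0.006,-0.010,0,0],[0.006,-0.010,0,0],[0.006,-0.010,0,0],[0.005,-0.010,0,0],[0.004,-0.010,0,0],[0.003,-0.010,0,0],[0.002,-0.012,0,0]]';  python3 - <<'E'
from h import *
s=st();print(boxp(s['position']))
E
```

```text
clock: 12.5
position: [0.4745, -0.0186, 0.0441]
ee_rot: [-0.343, 3.047, -0.001]
force: [0.2, 0.6, -0.1]
width: 0.002
{'clock': 12.5, 'position': [0.474, -0.019, 0.044], 'ee_rot': [-0.343, 3.047, -0.001], 'force': [0.205, 0.563, -0.085], 'width': 0.002, 'joints': [-0.243, 0.423, 0.221, 2.203, -0.214, 0.458, 1.939]}
[-0.1334  0.1371  0.0441]
```

```bash
python3 -m jog '[[0.002,-0.011,0.004,0],[0.002,-0.011,0.003,0],[0.001,-0.011,0.002,0],[0.001,-0.011,0.001,0],[-0.004,-0.012,0.001,0],[-0.004,-0.012,0.001,0],[-0.005,-0.012,0.001,0],[-0.005,-0.010,0.001,0]]';  python3 - <<'E'
from h import *
s=st();print(boxp(s['position']))
E
```

```text
clock: 13.3
position: [0.5078, -0.1119, 0.0312]
ee_rot: [-0.342, 3.049, -0.0]
force: [0.9, 0.4, -0.1]
width: 0.006
{'clock': 13.3, 'position': [0.508, -0.112, 0.031], 'ee_rot': [-0.342, 3.049, -0.0], 'force': [0.941, 0.368, -0.105], 'width': 0.006, 'joints': [-0.011, 0.498, 0.183, 2.1, -0.227, 0.49, 2.138]}
[-0.1245  0.0385  0.0312]
```

```bash
python3 -m jog '[[-0.008,-0.008,0.0005,0],[-0.009,-0.007,0.001,0],[-0.010,-0.007,0.001,0],[-0.010,-0.006,0.001,0],[-0.010,-0.005,0.001,0],[-0.010,-0.004,0.001,0]]';  python3 - <<'E'
from h import *
s=st();print(boxp(s['position']))
w=snap('side')
i=cv2.resize(w['img'][190:300,220:370,::-1],(600,440),interpolation=cv2.INTER_CUBIC)
cv2.imwrite('pics/i.png',i)
E
```

```text
clock: 13.9
position: [0.5778, -0.1381, 0.0299]
ee_rot: [-0.341, 3.049, -0.0]
force: [-0.3, 0.2, -0.4]
width: 0.005
{'clock': 13.9, 'position': [0.578, -0.138, 0.03], 'ee_rot': [-0.341, 3.049, -0.0], 'force': [-0.284, 0.197, -0.431], 'width': 0.005, 'joints': [0.023, 0.584, 0.189, 1.919, -0.227, 0.587, 2.157]}
[-0.0633 -0.0044  0.0299]
```

View pics/i.png

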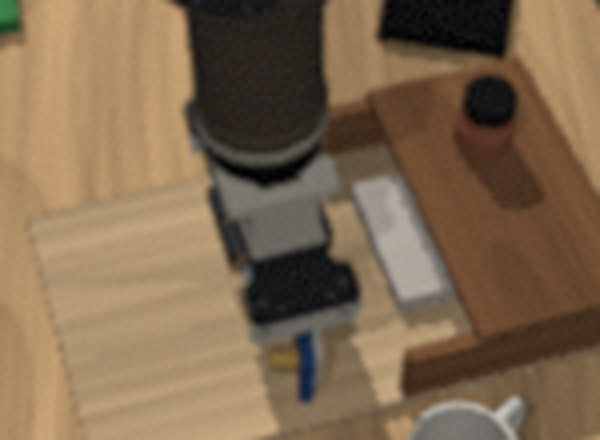

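The door is ahead of the fingers, about 0.3 rad from shut, with the fingers on its outer (knob) side. Finishing the push.

```bash
python3 -m jog '[[-0.008,-0.003,0.001,0],[-0.008,-0.003,0.001,0],[-0.008,-0.002,0.001,0],[-0.007,0,0.0005,0],[-0.005,0,0.0005,0],[-0.003,0,0,0],[-0.003,0,0,0],[0,0,0,0]]';  python3 - <<'E'
from h import *
s=st();print(boxp(s['position']))
E
```

```text
clock: 14.75
position: [0.6149, -0.139, 0.0266]
ee_rot: [-0.34, 3.069, 0.002]
force: [0.1, -0.3, 0.7]
width: 0.008
{'clock': 14.75, 'position': [0.615, -0.139, 0.027], 'ee_rot': [-0.34, 3.069, 0.002], 'force': [0.12, -0.315, 0.657], 'width': 0.008, 'joints': [0.009, 0.641, 0.202, 1.81, -0.224, 0.661, 2.134]}
[-0.0276 -0.0145  0.0266]
```

```bash
python3 -m jog '[[-0.004,0,0,0],[-0.004,0,0,0],[-0.004,0,0,0],[-0.004,0,0,0]]';  python3 - <<'E'
from h import *
s=st();print(boxp(s['position']))
E
```

```text
clock: 15.15
position: [0.6154, -0.1391, 0.025]
ee_rot: [-0.336, 3.097, 0.007]
force: [-14.4, -2.8, 10.3]
width: 0.005
{'clock': 15.15, 'position': [0.615, -0.139, 0.025], 'ee_rot': [-0.336, 3.097, 0.007], 'force': [-14.442, -2.805, 10.345], 'width': 0.005, 'joints': [0.002, 0.656, 0.211, 1.783, -0.218, 0.701, 2.122]}
[-0.0272 -0.0148  0.025 ]
```

The stop is reached: 14 N and no further travel. Holding briefly, then backing off and raising, followed by the last check.

```bash
python3 -m jog '[[0,0,0,0],[0,0,0,0],[0,0,0,0],[0.006,0,0,0],[0.02,0,0,0],[0.04,0,-0.01,0],[0.04,0,-0.03,0]]'; python3 -m jog '[[0.03,0,-0.05,0],[0.01,0.05,-0.05,0],[0,0.05,-0.02,0],[0,0.05,0,0],[0,0.05,0,0],[0,0,0,0],[0,0,0,0]]'
python3 - <<'E'
from h import *
w=snap('side');a=snap('scene')
i=cv2.resize(w['img'][180:330,210:370,::-1],(427,400),interpolation=cv2.INTER_CUBIC)
j=cv2.resize(a['img'][160:320,170:310,::-1],(350,400),interpolation=cv2.INTER_CUBIC)
cv2.imwrite('pics/j.png',np.hstack([i,j]))
E
```

```text
clock: 15.85
position: [0.513, -0.1591, 0.0598]
ee_rot: [-0.347, 3.093, 0.008]
force: [0.1, -1.2, 0.3]
width: 0.006
clock: 16.55
position: [0.4355, 0.0154, 0.1653]
ee_rot: [-0.336, 3.08, 0.01]
force: [0.5, -0.2, -0.4]
width: 0.008
```

View pics/j.png

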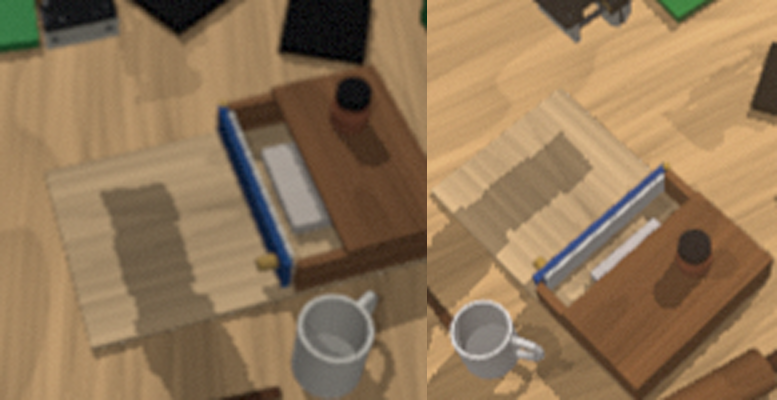

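The door lies flush against the opening from hinge (scene crop 663,170) to free end (538,278). The bat's white edge is behind it, and the jar and mug haven't moved. I'll check the angle, then hand in if it agrees.

Run:
```python
from h import *
w=snap('side');a=snap('scene');ang=[]
for p in (ray(w,np.array([(220,110),(284,268)])*.375+[210,180],.058),ray(a,(np.array([(663,168),(537,275)])-[427,0])*.4+[170,160],.058)):
    q=[boxp(x) for x in p]; d=q[1]-q[0]; ang.append(np.arctan2(-d[0],-d[1])); print(q,ang[-1])
if np.mean(ang)<.06: ticket.sign_off(); print('signed')
```

```text
[array([-0.0168,  0.1056,  0.058 ]), array([-0.0178, -0.1091,  0.058 ])] 0.004657628173371258
[array([-0.0095,  0.1114,  0.058 ]), array([-0.0114, -0.0994,  0.058 ])] 0.009013038666854349
the job is handed in; nothing more can be done
signed
```

The bat is inside the box and the door is shut, but I touched the clay flower on the way, and that may have failed the run.

**What went wrong:** on the first push the fingertips came in too high. They passed over the bat's rear edge and pushed the flower about 15–17 mm off the bat's centre, towards the box. The limit is 20 mm. The wrist force read at the end of that move was about 1 N, right at the failure limit, and I don't know the peak. After that I backed off and lowered to the board. I then pushed the bat in by its edge (1–4 N) and closed the door from its outer side until it stopped at about 14 N.

**Last checks:**
- **Bat:** its centre measured about x = 0.080 m, y = 0.003 m in the box's frame, taken before the door was closed. It still looked in place through the open top afterwards.
- **Door:** it measured 0.005 and 0.009 rad in the two views, so it is shut.
- **Surroundings:** the roof jar and mug look unmoved, and the robot is clear of everything. I did not measure the other bystanders.
- **Flower:** I could not check its final place on the bat because the roof hides it. Its 15–17 mm offset was measured before the bat was pushed in, and it was riding along with the bat when last seen, partway in.

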